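# Set the paper trimmer's back gauge to the red mark from one side and drop its lock bar

## Robot

A 6-joint arm with a two-finger parallel gripper is mounted at the origin on the work surface. World frame = base frame: x ahead of the robot, y to its left, z up, the work surface at z = 0. Lengths are in m, angles in degrees, forces in N, time in s.
With the tool pointing down it reaches from about 0.4 to 0.825 m from the base axis. Payload 7 kg.
Tool frame: the origin (TCP) lies midway between the tips of the shut fingers; the grasp point (between the pads) lies 19 mm behind it; z points along the fingers, y is the direction in which the jaws open and shut (so a half turn about z gives the same grasp; the last joint's range is limited). The gripper opens to 88 mm and grips with 3 to 60 N. Pads are 19 mm wide; open, the fingers measure 130 mm over their backs; the gripper's body (78 mm by 193 mm) begins 47 mm behind the grasp point.
Start: joints at [-59.754, 20.546, 0.682, 0, -70.136, -16.507], TCP at [0.16, -0.656, 0.227] pointing down, gripper open.
Joint ranges: [-176.03, 176.03], [-82.01, 121.73], [-58.28, 71.71], [-173.87, 95.51], [-174.79, -0.11], [-173.66, 173.66]. Speed limits (degrees/s): [136.94, 136.94, 172.46, 180, 180, 180].

## Interface

Orientations are given as [roll, pitch, yaw] about the fixed x, y, z axes, in that order (R = Rz(yaw) Ry(pitch) Rx(roll)).
In Python, from plant import sensors, viewer, r gives the robot as it stands. The module is installed in compiled form; this text tells all that it offers.
- The arm moves only by the shell command python3 -m handwheel 'ROWS' [OPENING] [FORCE]. ROWS is JSON, one flat list of numbers, 6 for each row, row after row: the shift along the world's x, y, z in cm, then the turn, a rotation vector about the world's x, y, z in rad. In form: [tx, ty, tz, wx, wy, wz, tx, ty, tz, wx, wy, wz, ...]. A call has 1 to 8 rows; each row is the pose to reach, as a shift and turn from the pose measured when the call began; what a row does not reach only later rows make up. A row lasts 1/10 s, in which the tool goes at most 50 mm and 8.59 degrees, less where a joint would pass 70% of its speed; a pose out of reach is approached as far as the arm can. A call with a gripper value outside its range is refused whole. OPENING is the closure in counts, from 0 (fully open) to 255 (shut), set as the call begins (- or left out, the last holds). The fingers move at their own pace and stop on an object; FORCE is the grip in N (left out, the last holds). Time passes only in rows, so rows that repeat a pose let the fingers close. It gives the time, the measured TCP pose, the force and the opening at its end, in the units of the state.
- sensors.get_state(): the state, without advancing time (a new reading comes with each control period).
- viewer.capture(name): name is "scene" or "top"; returns a dict with "img" (420x560x3 uint8, red, green, blue), "camera_matrix" (3x3 intrinsics, pixels), "k1" (the pictures are not rectified: a ray, as slopes to the right and down, at radius r is drawn at 1 + k1 r^2 times it, then the intrinsics apply), "camera_from_world" (4x4, takes a point from world to camera coordinates). Camera axes: x right, y down, z forward; pixel columns grow to the right and rows downward; lengths in m; the calibration is good to about 2 mm. A picture is of the moment at which its call begins. There is no depth.
- r.close_job(): hands the job in, once; it reports no verdict.
The state is a dict: "time_s": time; "joints": joint angles; "qd": joint speeds; "joint_torque": joint torques, N m; "tcp_pos": TCP position; "eef_rot": TCP orientation; "contact_force": force on the tool from outside, world axes, zero at the start; "moment": the same for the moment, N m; "gripper_width": finger opening in m.
Only numpy, scipy, OpenCV 4.12 (cv2) and the standard library are available. Lean on these libraries where they do the work, as an engineer would, in place of code of your own. Each camera call takes 0.05 s, during which the arm holds its last target.

## Task

The trimmer's back-gauge fence stands past the red mark and its knob has slack: using only the knob, never pushing the fence, back the fence off to about a centimetre short of the mark (the side away from the cutter rail), then turn clockwise until its pointer is on the mark, leaving the slack taken up that way. Then lift the lock bar by its yellow handle from its park notches over the keeper teeth and let it down level into the lock notches, onto the gauge's tongue, the pointer staying on the mark. Leave the paperweight, pen, wooden block and pencil case where they are.

Things in the scene. Friction and masses are not known exactly. Their poses are not given: they have to be found in the camera images.
- trimmer: Paper trimmer fixed to the desk: white bed 270 (x) by 380 (y) mm, top 20 mm high. Origin at the centre of its underside; y points to the cutter rail (aluminium, orange head 62 mm high, along the +y edge), x away from the robot, z up; yawed up to 0.3 rad. Positions of other things are given in this frame, mm. A grey gearbox (106 by 80, top 48 high, centred at x 23, y -135) carries the knob.
- lock_notch (a point): Middle of the lock place: x 0, y 0, 33 mm high, axes as the trimmer's. Two dark steel keepers, 8 mm thick, at x -45 and 45, each have two open-topped notches 18 mm wide: lock notch at y 0 (floor 33 high) and park notch at y -45 (floor 50 high), a tooth 64 high between them, outer walls 58 high past the lock notch and 62 past the park notch.
- gauge: Sliding back gauge: aluminium fence 200 (x) by 18 by 20 mm, top 42 high, across the bed, with a steel tongue 24 mm wide, top 34.5 high, running in -y between the keepers and under the gearbox. Slides only along trimmer y (fence at y 55 to 120), driven by the knob; about 3 N friction, stays where left. Origin at x 0, on the fence's centre line, desk height. Not to be pushed by the gripper.
- fence_pointer (a point): Tip of the blue pointer (needle 3 mm wide, under a blue end block 18 mm wide) at the fence's far (+x) end, x 111, 34 mm high, axes as the trimmer's. Moves with the fence along trimmer y. Starts 10 to 41 mm past the mark, on the +y side.
- mark_tip (a point): Tip of the red mark's needle (3 mm wide, on a red block 18 by 16 by 16 mm fixed on the bed's far edge), x 113, y 74 to 90, 34 mm high, axes as the trimmer's. The pointer is on the mark when both have the same trimmer y.
- knob_grip (a point): On the knob's upright axis (x 36, y -135), 77 mm high. Black bar grip 44 long (this point's x) by 12 mm (y), 53 to 89 high, on a 48 mm disc; white line at its +x end. Stands at any angle, turns about 0.08 N m. Clockwise from above drives the fence to +y (cutter rail) 24 mm per rad, anticlockwise to -y; on reversing, the first 0.35 rad are slack: the fence stays still.
- knob (a joint): Where the knob stands within its slack, rad, 0 to 0.35: 0.35 = taken up clockwise (driving the fence towards the cutter rail), 0 = taken up anticlockwise. It is not the knob's angle.
- bar_grip (a point): Middle of the yellow handle of the loose steel lock bar (0.14 to 0.24 kg). Bar 130 (this point's x) by 12 by 12 mm; upright handle at its middle 30 (x) by 12 (y) by 30 mm high. This point is 15 mm above the bar's top, 27 above its underside. Starts parked, parallel to trimmer x, point at x 0, y -45, 77 high; in the lock notches on the tongue it is at x 0, y 0, 61.5 high.
- paperweight: Green glass dome paperweight, 72 mm diameter, 40 mm high, beyond the trimmer. Origin at the centre of its underside. Leave alone.
- pen: Black ballpoint pen, 143 mm long, 10 mm thick, lying along its x, left of the trimmer (+y). Origin under its middle. Leave alone.
- wood_block: Wooden cube, 45 mm, right of the trimmer. Origin at the centre of its underside. Leave alone.
- pencil_case: Slim blue pencil case, 200 (x) by 60 by 26 mm, right of the trimmer (-y). Origin at the centre of its underside. Leave alone.
Not all that is in view belongs to the job. What is meant by the part that bears bar_grip is not orange or turquoise, and is the larger of those in its own colour.

How it is judged:
By the outcome, as a careful person would: the job done as asked, in the order asked, and still so for the second after the job is handed in, with the robot touching nothing.
It also fails if it takes over 67 s, if anything falls off the work surface, if the arm or the gripper's body presses on something with over 40 N, if the wrist force passes 120 N, or if a joint passes its speed limit or range.

## Working session

There is one attempt and no reset: what is moved stays moved. The work goes in short steps, Python scripts to look and compute and a shell command to move; the robot and the scene stay as the last step left them, time stands still between calls to the robot, and variables do not carry over. Pictures are saved under pics/ and viewed, and the job is handed in when it is done.

```bash
mkdir -p pics; cat > h.py <<'E'
import numpy as np, cv2
from plant import sensors, viewer, r
def cap(n,name=None):
    d=viewer.capture(n)
    if name: cv2.imwrite(f'pics/{name}.png',cv2.cvtColor(d['img'],cv2.COLOR_RGB2BGR))
    return d
def ray(d,u,v):
    K=np.array(d['camera_matrix']);T=np.array(d['camera_from_world'])
    xd=np.array([(u-K[0,2])/K[0,0],(v-K[1,2])/K[1,1]])
    x=xd.copy()
    for _ in range(30): x=xd/(1+d['k1']*(x@x))
    R=T[:3,:3]; return -R.T@T[:3,3], R.T@np.array([x[0],x[1],1])
def onz(d,u,v,z):
    o,q=ray(d,u,v); return o+q*(z-o[2])/q[2]
def proj(d,p):
    K=np.array(d['camera_matrix']);T=np.array(d['camera_from_world'])
    c=T[:3,:3]@np.array(p)+T[:3,3]; x=c[:2]/c[2]; x=x*(1+d['k1']*(x@x))
    return np.array([K[0,0]*x[0]+K[0,2],K[1,1]*x[1]+K[1,2]])
E
python3 - <<'E'
from h import *
print(sensors.get_state())
for n in('scene','top'):
    d=cap(n,n+'0'); print(n,d['camera_matrix'],d['k1'],np.round(d['camera_from_world'],3))
E
```

```text
{'time_s': 0.0, 'joints': array([-5.97537396e+01,  2.05893021e+01,  6.33591954e-01, -1.82630599e-02,
       -7.01355643e+01, -1.65068784e+01]), 'qd': array([-0.03798833,  0.0530226 , -0.04855887,  0.00220216, -0.06993833,
       -0.01170015]), 'joint_torque': array([ 7.42756620e-04, -5.82722390e+01,  2.93063951e+01,  6.99760839e+00,
        6.91613270e-03, -1.00749439e-04]), 'tcp_pos': array([ 0.16016395, -0.65522276,  0.22565122]), 'eef_rot': array([ 1.79907609e+02, -9.47513475e-03, -1.66266830e+02]), 'contact_force': array([-0.98213708,  0.05450377, -0.48877664]), 'moment': array([ 0.03440507,  0.00776951, -0.0158183 ]), 'gripper_width': 0.08783310238287745}
scene [[540.58261997   0.         274.60332451]
 [  0.         540.58261997 208.24725461]
 [  0.           0.           1.        ]] -0.015663690333044652 [[-0.767  0.642 -0.007  0.441]
 [ 0.547  0.648 -0.529 -0.271]
 [-0.335 -0.41  -0.849  1.415]
 [ 0.     0.     0.     1.   ]]
top [[532.06363573   0.         284.13903774]
 [  0.         532.06363573 214.41482353]
 [  0.           0.           1.        ]] 0.03198250777662407 [[ 0.02  -1.     0.004 -0.023]
 [-0.997 -0.02  -0.075  0.564]
 [ 0.075 -0.003 -0.997  1.5  ]
 [ 0.     0.     0.     1.   ]]
```

View pics/scene0.png

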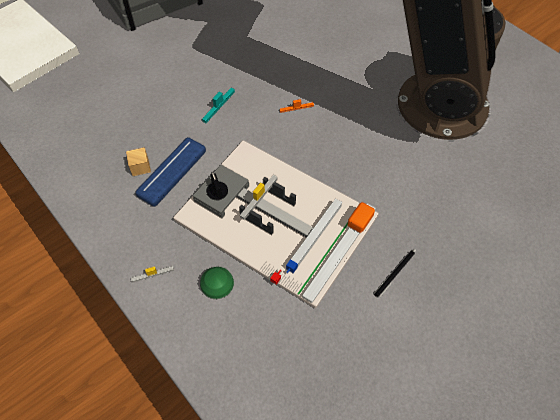

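View pics/top0.png

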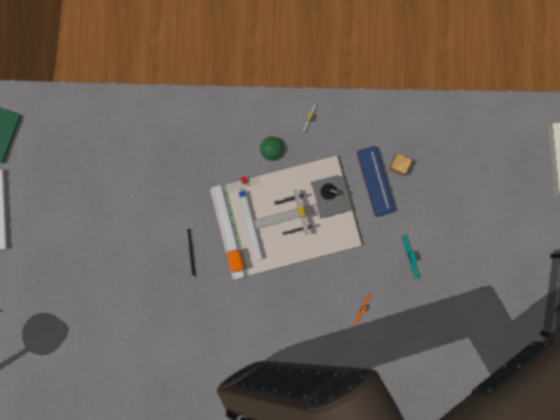

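Candidates for the lock bar (scene px) are turquoise (218,103), orange (297,105), small yellow-handled (151,272) and the large yellow-handled one in the keepers (258,192). The last one fits: it isn't orange or turquoise, and it is the larger of the two yellow ones. I'll confirm with a crop.

```bash
python3 - <<'E'
import cv2,numpy as np
a=cv2.imread('pics/scene0.png');b=cv2.imread('pics/top0.png')
cv2.imwrite('pics/c1.png',cv2.resize(a[130:310,120:390],(795,530),interpolation=cv2.INTER_CUBIC))
cv2.imwrite('pics/c2.png',cv2.resize(b[95:285,185:385],(631,600),interpolation=cv2.INTER_CUBIC))
E
```

```text
(no output)
```

View pics/c1.png

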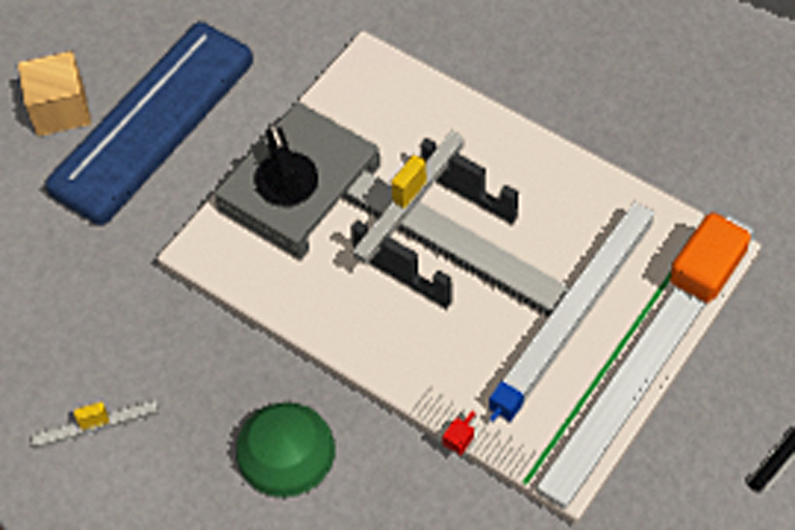

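View pics/c2.png

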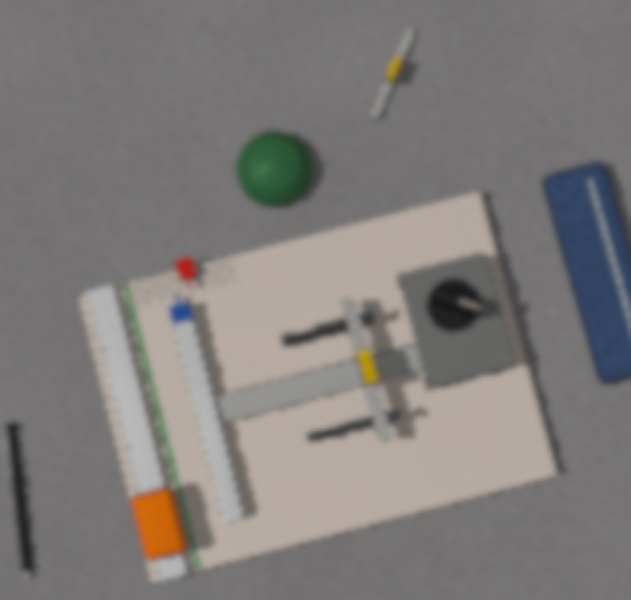

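```bash
cat >> h.py <<'E'
def mask(im,lo,hi):
    return cv2.inRange(cv2.cvtColor(im,cv2.COLOR_RGB2HSV),lo,hi)
E
python3 - <<'E'
from h import *
from scipy.optimize import least_squares
W={}
for n in('scene','top'):
    d=viewer.capture(n); W[n]=d; im=d['img']
    R,G,B=[im[...,i].astype(int) for i in range(3)]
    m=((R-B>12)&(R>150)&(R-B<60)).astype(np.uint8)
    k,l,s,c=cv2.connectedComponentsWithStats(m); 
    cand=[i for i in range(1,k) if s[i,4]>1500]; print(n,s[cand])
    best=[i for i in cand if 170<c[i][0]<380 and 140<c[i][1]<300]
    m=(np.isin(l,best)).astype(np.uint8)
    P=np.concatenate(cv2.findContours(m,cv2.RETR_EXTERNAL,cv2.CHAIN_APPROX_NONE)[0])[:,0]
    d['P']=np.array([onz(d,u,v,.02)[:2] for u,v in P.astype(float)])
    print(np.round(cv2.minAreaRect(d['P'].astype(np.float32))[1],4),cv2.minAreaRect(d['P'].astype(np.float32)))
def fit(Ps,p0):
    p=np.array(p0)
    for _ in range(10):
        def loc(p,P):
            c,s=np.cos(p[2]),np.sin(p[2]); return (P-p[:2])@np.array([[c,-s],[s,c]])
        L=loc(p,Ps)
        e1=(abs(L[:,0]+.135)<.006)&(abs(L[:,1])<.15); e2=(abs(L[:,0]-.135)<.006)&(L[:,1]<.06)&(L[:,1]>-.18); e3=(abs(L[:,1]+.19)<.006)&(abs(L[:,0])<.12)
        f=lambda p:(lambda L:np.r_[L[e1,0]+.135,L[e2,0]-.135,L[e3,1]+.19])(loc(p,Ps))
        s=least_squares(f,p,loss='soft_l1',f_scale=.001); p=s.x
    return p,e1.sum(),e2.sum(),e3.sum(),np.sqrt(np.mean(s.fun**2))
for n in W:
    r_=cv2.minAreaRect(W[n]['P'].astype(np.float32))
    d=W[n]
    if n=='scene':
        C=np.array([onz(d,u,v,.02)[:2] for u,v in[(243,140.9),(173.7,219),(315.3,306.6),(378,213)]])
        print(C); c0=C.mean(0); y=C[3]-C[0]; yaw=np.arctan2(-y[0],y[1]); print(c0,yaw)
    print(n,fit(d['P'],[*c0,yaw]))
E
```

```text
scene [[    0     0    79    92  4481]
 [  174   140   185   156 10478]]
[0.2709 0.337 ] ((0.5649315118789673, -0.034010499715805054), (0.27086934447288513, 0.33701545000076294), 15.96198844909668)
top [[ 226  156  135  119 7204]]
[0.2676 0.3291] ((0.5652287006378174, -0.03657582402229309), (0.2676260471343994, 0.3291354179382324), 15.95777702331543)
[[ 0.484151   -0.22936346]
 [ 0.74141638 -0.15369703]
 [ 0.63825041  0.20513277]
 [ 0.38012983  0.13058722]]
[ 0.5609869  -0.01183513] 0.2813230105575718
scene (array([ 0.55902288, -0.01213859,  0.27456007]), np.int64(104), np.int64(88), np.int64(37), np.float64(0.001093425851075573))
top (array([ 0.55864241, -0.01077217,  0.26714302]), np.int64(99), np.int64(81), np.int64(46), np.float64(0.0024816779701331993))
```

```bash
cat >> h.py <<'E'
TP=np.array([0.5588,-0.0115,0.273])
def t2w(p,T=TP):
    c,s=np.cos(T[2]),np.sin(T[2]); p=np.array(p,float)/1000
    return np.array([T[0]+c*p[0]-s*p[1],T[1]+s*p[0]+c*p[1],p[2]])
def w2t(w,T=TP):
    c,s=np.cos(T[2]),np.sin(T[2]); a=np.array(w,float); x,y=a[0]-T[0],a[1]-T[1]
    return 1000*np.array([c*x+s*y,-s*x+c*y,a[2]])
def tri(rs):
    A=np.zeros((3,3));b=np.zeros(3)
    for o,q in rs:
        q=q/np.linalg.norm(q);M=np.eye(3)-np.outer(q,q);A+=M;b+=M@o
    x=np.linalg.solve(A,b); return x,[np.linalg.norm(np.cross(x-o,q/np.linalg.norm(q))) for o,q in rs]
COL={'yellow':((22,150,120),(32,255,255)),'red':((0,170,120),(5,255,255)),'blue':((108,190,90),(125,255,255)),'orange':((6,200,150),(14,255,255))}
def blobs(d,c,box=None):
    m=mask(d['img'],*COL[c]); k,l,s,ce=cv2.connectedComponentsWithStats(m)
    return [(s[i,4],np.round(ce[i],1)) for i in range(1,k) if s[i,4]>5]
E
python3 - <<'E'
from h import *
D={n:viewer.capture(n) for n in('scene','top')}
for c in COL:
    for n in D: print(c,n,blobs(D[n],c))
for p in [(0,-45,77),(36,-135,89),(36,-135,53),(113,80,34),(0,55,42)]:
    print(p,*[np.round(proj(D[n],t2w(p)),1) for n in D])
for n,(x0,y0,w,h,f) in {'scene':(180,130,140,110,5.5),'top':(230,165,130,90,6)}.items():
    a=D[n]['img'][y0:y0+h,x0:x0+w]; cv2.imwrite(f'pics/z{n}.png',cv2.resize(a[:,:,::-1],None,fx=f,fy=f,interpolation=cv2.INTER_CUBIC))
E
```

```text
yellow scene [(np.int32(114), array([259.2, 190.2])), (np.int32(72), array([150.7, 270.7]))]
yellow top [(np.int32(16), array([309.5, 116.5])), (np.int32(37), array([301.3, 210.6]))]
red scene [(np.int32(80), array([275.8, 276.8]))]
red top [(np.int32(18), array([243.6, 179.6]))]
blue scene [(np.int32(78), array([291.7, 265.2]))]
blue top []
orange scene [(np.int32(148), array([296.5, 105.7])), (np.int32(420), array([361.7, 215.6]))]
orange top [(np.int32(212), array([234.9, 260.5])), (np.int32(46), array([362.1, 308.5]))]
(0, -45, 77) [259.6 192.1] [299.9 211. ]
(36, -135, 89) [216.4 181.2] [328.5 189.8]
(36, -135, 53) [218.  190.3] [327.4 191.3]
(113, 80, 34) [277.8 268.7] [246.9 184.8]
(0, 55, 42) [297.5 222.4] [265.1 220.8]
```

View pics/zscene.png

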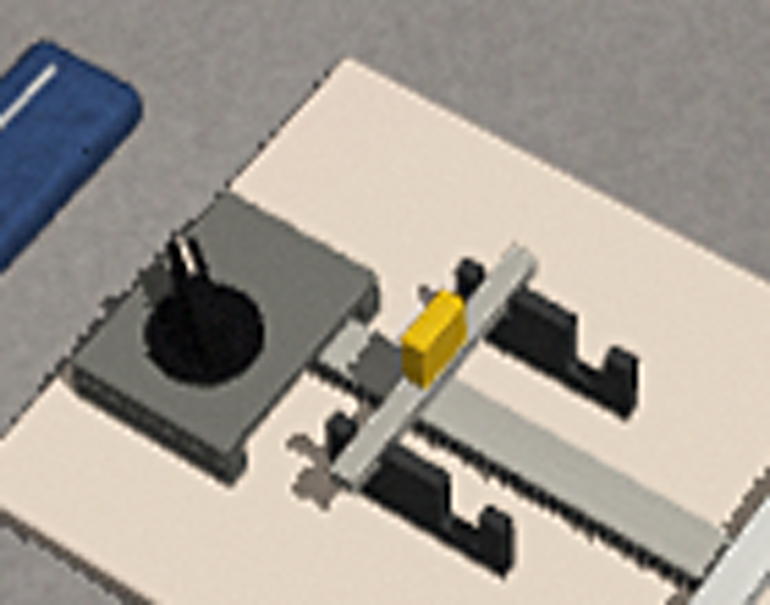

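View pics/ztop.png

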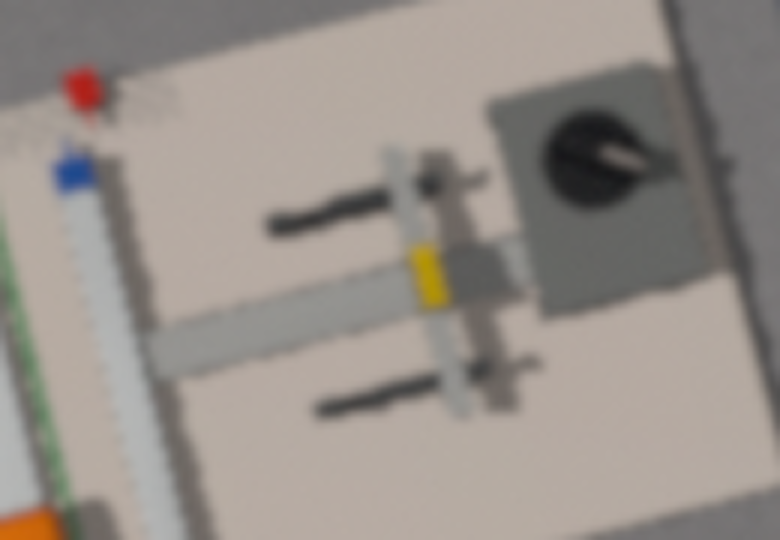

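```bash
python3 - <<'E'
from h import *
D={n:viewer.capture(n) for n in('scene','top')}
x,e=tri([ray(D['scene'],216.5,190.1),ray(D['top'],328.2,191.2)]);print('disc',w2t(x),e)
x,e=tri([ray(D['scene'],259.2,190.2),ray(D['top'],301.3,210.6)]);print('handle',w2t(x),e)
for n,(u,v) in {'scene':(216.5,190.1),'top':(328.2,191.2)}.items(): print('disc z53',n,w2t(onz(D[n],u,v,.053)))
# handle top face centre : bright yellow in scene crop
for n,(x0,y0,w,h,f) in {'scene':(260,245,50,45,14),'top':(230,165,36,36,16)}.items():
    a=D[n]['img'][y0:y0+h,x0:x0+w]; cv2.imwrite(f'pics/m{n}.png',cv2.resize(a[:,:,::-1],None,fx=f,fy=f,interpolation=cv2.INTER_CUBIC))
for n,(x0,y0,w,h,f) in {'scene':(195,160,50,50,12),'top':(310,175,40,36,15)}.items():
    a=D[n]['img'][y0:y0+h,x0:x0+w]; cv2.imwrite(f'pics/k{n}.png',cv2.resize(a[:,:,::-1],None,fx=f,fy=f,interpolation=cv2.INTER_CUBIC))
a,b=cv2.imread('pics/mscene.png'),cv2.imread('pics/mtop.png'); print(a.shape,b.shape)
a,b=cv2.imread('pics/kscene.png'),cv2.imread('pics/ktop.png'); print(a.shape,b.shape)
E
```

```text
disc [  36.2955377  -138.1028377    51.63430161] [np.float64(0.0007896614470864529), np.float64(0.0007896614470864487)]
handle [ -0.82171414 -47.82735856  81.32527786] [np.float64(0.0010277835023109199), np.float64(0.0010277835023109387)]
disc z53 scene [  37.32310043 -138.13862743   53.        ]
disc z53 top [  35.72590215 -137.2812641    53.        ]
(630, 700, 3) (576, 576, 3)
(600, 600, 3) (540, 600, 3)
```

View pics/mscene.png

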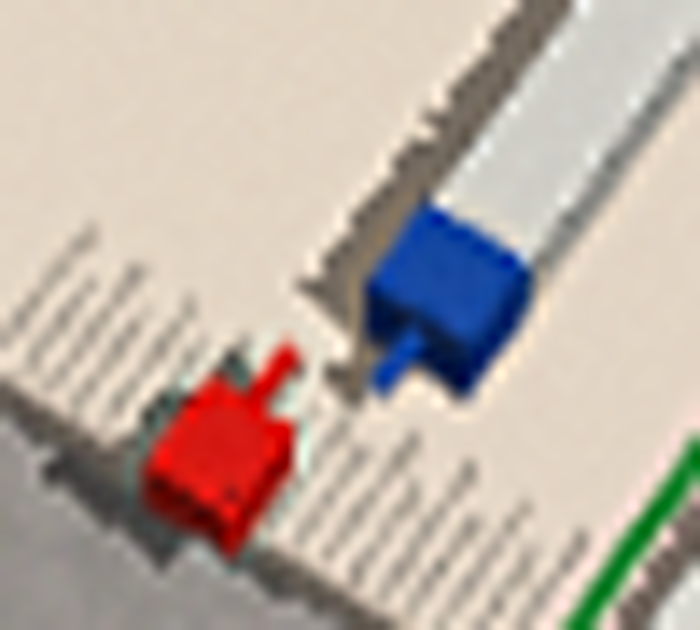

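View pics/mtop.png

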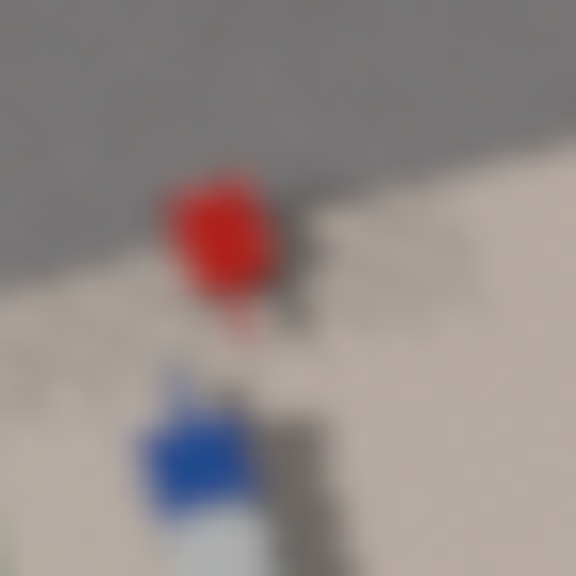

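View pics/kscene.png

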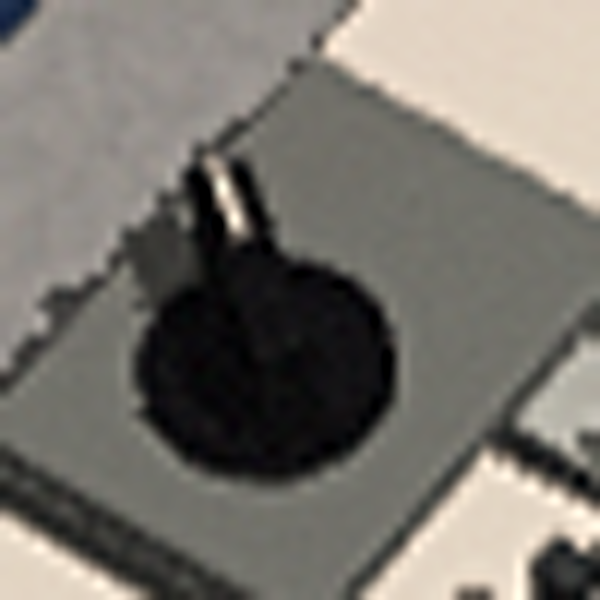

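View pics/ktop.png

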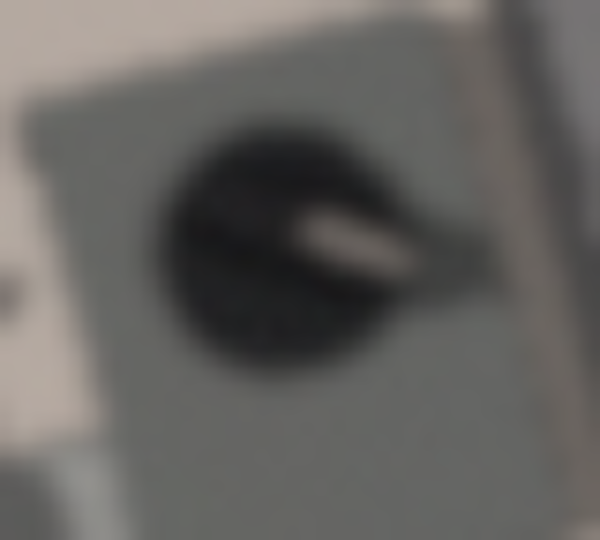

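```bash
sed -i 's/^TP=.*/TP=np.array([0.5594,-0.0142,0.273])/' h.py; python3 - <<'E'
from h import *
D={n:viewer.capture(n) for n in('scene','top')}
S=D['scene'];T=D['top']
for n,q in (('scene',[(280.25,269.5),(286.5,272.25)]),('top',[(244.9,185.6),(240.4,188)])):
    for u,v in q: print(n,np.round(w2t(onz(D[n],u,v,.034)),1))
for d,q in ((S,[(212.2,172.7),(214.2,179.3)]),(T,[(329.5,189.7),(337,192)])):
    P=[onz(d,u,v,.089) for u,v in q]; v=P[1]-P[0]; print(np.round(P,4),np.degrees(np.arctan2(v[1],v[0])))
    for p in P:
        v=p-t2w((36,-135,89)); print(np.degrees(np.arctan2(v[1],v[0])),np.linalg.norm(v)*1000)
print('knob',t2w((36,-135,77)),'bar',t2w((0,-45,77)),'lock',t2w((0,0,61.5)),np.degrees(TP[2]))
E
```

```text
scene [111.9  88.   34. ]
scene [109.8 102.3  34. ]
top [112.4  88.8  34. ]
top [108.9 102.8  34. ]
[[ 0.6233 -0.1561  0.089 ]
 [ 0.6305 -0.1389  0.089 ]] 67.18096084570887
-108.3000408930712 22.78184260220709
-89.00275326588873 4.445145257995615
[[ 0.6301 -0.1345  0.089 ]
 [ 0.6241 -0.1551  0.089 ]] -106.01944806440358
-179.70245366455777 0.3977653683430291
-107.03286180698642 21.583949054830445
knob [ 0.6304657  -0.13449408  0.077     ] bar [ 0.57153297 -0.05753349  0.077     ] lock [ 0.5594 -0.0142  0.0615] 15.641747807071475
```

```bash
python3 -m handwheel '[23,26,-1,0,0,0.5,47,52.1,-2.5,0,0,0.98,47,52.1,-2.5,0,0,0.98,47,52.1,-2.5,0,0,0.98,47,52.1,-2.5,0,0,0.98,47,52.1,-2.5,0,0,0.98,47,52.1,-2.5,0,0,0.98,47,52.1,-2.5,0,0,0.98]' 110 20
```

```text
time_s: 1.3
tcp_pos: [0.429, -0.357, 0.2129]
eef_rot: [-179.9, -0.0, -109.9]
contact_force: [1.6, -0.3, -0.8]
gripper_width: 0.0496
```

```bash
python3 -m handwheel '[20.1,22.2,-4,0,0,0,20.1,22.2,-6,0,0,0,20.1,22.2,-9,0,0,0,20.1,22.2,-9,0,0,0,20.1,22.2,-9,0,0,0,20.1,22.2,-9,0,0,0,20.1,22.2,-9,0,0,0,20.1,22.2,-9,0,0,0]'; python3 - <<'E'
from h import *
cap('scene','s1');cap('top','t1');s=sensors.get_state();print(s['tcp_pos'],s['eef_rot'])
a=cv2.imread('pics/s1.png')[110:310,150:400];cv2.imwrite('pics/s1c.png',cv2.resize(a,None,fx=3,fy=3))
E
```

```text
time_s: 2.1
tcp_pos: [0.6307, -0.1331, 0.1212]
eef_rot: [179.9, -0.1, -109.8]
contact_force: [-0.7, 0.5, 0.5]
gripper_width: 0.0497
[ 0.62979203 -0.13509978  0.12279895] [-1.79976488e+02 -2.30895936e-02 -1.09908364e+02]
```

View pics/s1c.png

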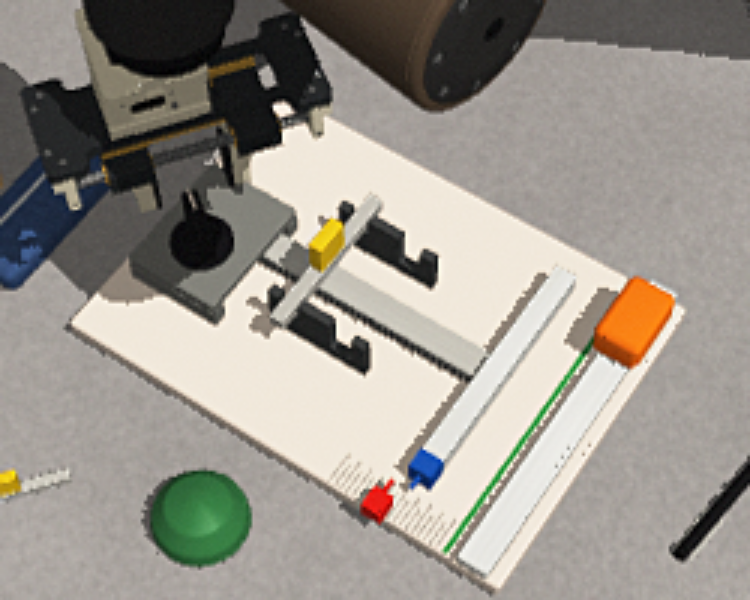

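The gripper now stands over the knob (crop ~200,150) with its fingers either side of the bar. I'll descend in stages.

```bash
python3 -m handwheel '[0,0.05,-3,0,0,0,0,0.05,-5,0,0,0,0,0.05,-5,0,0,0]'; python3 -m handwheel '[0,0,-1.2,0,0,0,0,0,-1.2,0,0,0,0,0,-1.2,0,0,0]';python3 -c "
from h import *
s=sensors.get_state();print(s['tcp_pos'],s['contact_force'],s['moment'])
cap('scene','s2');a=cv2.imread('pics/s2.png')[130:230,170:300];cv2.imwrite('pics/s2c.png',cv2.resize(a,None,fx=6,fy=6,interpolation=2))"
```

```text
time_s: 2.5
tcp_pos: [0.6272, -0.1359, 0.071]
eef_rot: [179.8, -0.1, -110.0]
contact_force: [-1.3, 0.5, 0.1]
gripper_width: 0.0501
time_s: 2.8
tcp_pos: [0.6273, -0.1363, 0.0597]
eef_rot: [179.8, -0.1, -110.0]
contact_force: [-0.6, -0.3, -0.3]
gripper_width: 0.0502
[ 0.62733138 -0.13630193  0.05969144] [-0.63690411 -0.26892519 -0.33259911] [0.08352729 0.06024259 0.03855016]
```

View pics/s2c.png

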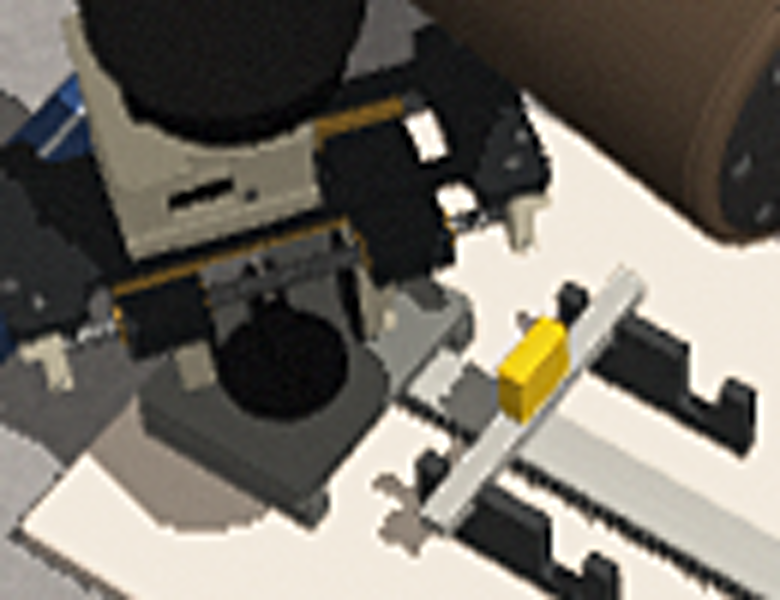

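```bash
python3 -m handwheel '[0.25,0.15,0,0,0,0,0.25,0.15,0,0,0,0]'; python3 -m handwheel '[0,0,0,0,0,0,0,0,0,0,0,0,0,0,0,0,0,0,0,0,0,0,0,0,0,0,0,0,0,0]' 255 15;python3 -c "
from h import *
s=sensors.get_state();print(s['tcp_pos'],s['contact_force'],s['moment'])"
```

```text
time_s: 3.05
tcp_pos: [0.6311, -0.1345, 0.0608]
eef_rot: [180.0, -0.0, -110.0]
contact_force: [0.5, 0.6, 0.6]
gripper_width: 0.0501
time_s: 3.55
tcp_pos: [0.631, -0.1345, 0.0607]
eef_rot: [180.0, -0.0, -110.0]
contact_force: [0.6, -0.8, 0.5]
gripper_width: 0.0152
[ 0.63098122 -0.13447898  0.06069207] [ 0.55958362 -0.79387665  0.49028518] [0.01399798 0.08677331 0.02329286]
```

```bash
python3 -m handwheel '[0,0,0,0,0,0,0,0,0,0,0,0,0,0,0,0,0,0]';  python3 -m handwheel '[0,0,0,0,0,0.1,0,0,0,0,0,0.2,0,0,0,0,0,0.3,0,0,0,0,0,0.4,0,0,0,0,0,0.5,0,0,0,0,0,0.5]'; python3 -c "
from h import *
s=sensors.get_state();print(s['tcp_pos'],s['contact_force'],s['moment'],s['joints'])"
```

```text
time_s: 3.85
tcp_pos: [0.6307, -0.1344, 0.0607]
eef_rot: [179.9, -0.0, -110.0]
contact_force: [-2.0, 0.3, 2.8]
gripper_width: 0.0121
time_s: 4.45
tcp_pos: [0.6308, -0.1343, 0.0607]
eef_rot: [179.9, -0.1, -81.3]
contact_force: [-0.4, 1.2, 1.0]
gripper_width: 0.0119
[ 0.63083793 -0.13433677  0.06072445] [-0.38686742  1.24533942  0.96425014] [ 0.45853297  0.37001965 -0.04088644] [  5.31128173  25.96339364 -14.53879331   0.0706418  -49.55096308
   3.3615895 ]
```

```bash
cat > look.py <<'E'
import sys
from h import *
n=sys.argv[1]
d=cap('scene',n+'f'); a=d['img'][240:300,250:320]
cv2.imwrite(f'pics/{n}.png',cv2.resize(a[:,:,::-1],None,fx=10,fy=10,interpolation=cv2.INTER_CUBIC))
P={}
for c in('red','blue'):
    lo,hi=COL[c]; lo=(lo[0],150,90)
    m=mask(d['img'],lo,hi); m[:240]=0;m[300:]=0;m[:,:250]=0;m[:,320:]=0
    vu=np.argwhere(m>0); L=np.array([w2t(onz(d,u,v,.034)) for v,u in vu])
    # needle pixels: red facing -x, blue facing +x
    s=np.argsort(L[:,0]); t=L[s[:4]] if c=='red' else L[s[-4:]]
    print(c,len(L),'centroid',np.round(L.mean(0)[:2],1),'tip4',np.round(t.mean(0)[:2],1))
t=d['img']
E
cat > tip.py <<'E'
import sys
from h import *
n,ru,rv,bu,bv=sys.argv[1],*map(float,sys.argv[2:]) # pixels in 10x crop
d=viewer.capture('scene')
f=lambda u,v:w2t(onz(d,250+u/10-.45,240+v/10-.45,.034))
a,b=f(ru,rv),f(bu,bv);print(np.round(a,1),np.round(b,1),'diff',round(b[1]-a[1],1))
E
python3 look.py p1
```

```text
red 95 centroid [132.3  89.6] tip4 [114.1  88.8]
blue 91 centroid [90.9 95.4] tip4 [105.9  94.7]
```

View pics/p1.png

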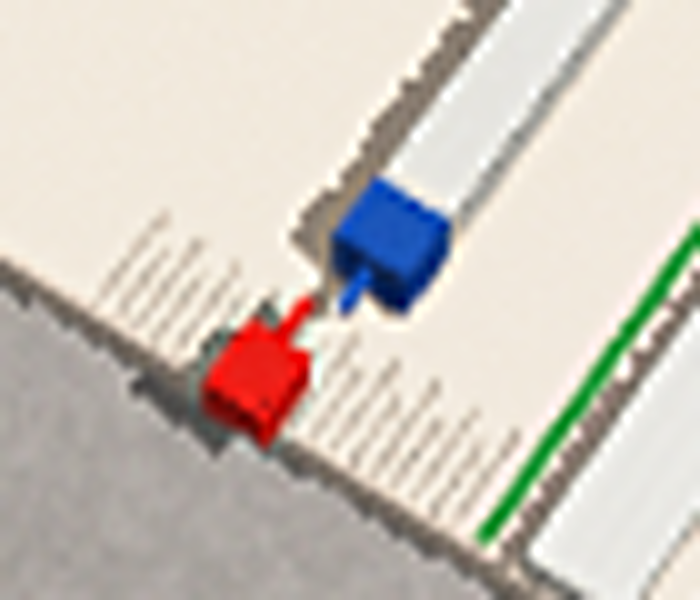

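The pointer (crop 345,305) is now ~6 mm past the red tip (310,302). I need about 16 mm more, which is 0.67 rad.

```bash
python3 -m handwheel '[0,0,0,0,0,0.12,0,0,0,0,0,0.24,0,0,0,0,0,0.36,0,0,0,0,0,0.48,0,0,0,0,0,0.6,0,0,0,0,0,0.67,0,0,0,0,0,0.67]'; python3 look.py p2
```

```text
time_s: 5.2
tcp_pos: [0.631, -0.1342, 0.0607]
eef_rot: [180.0, -0.1, -43.2]
contact_force: [-0.4, 1.4, 1.2]
gripper_width: 0.0116
red 94 centroid [132.3  89.5] tip4 [115.6  88.6]
blue 85 centroid [91.  79.1] tip4 [105.3  79.1]
```

View pics/p2.png

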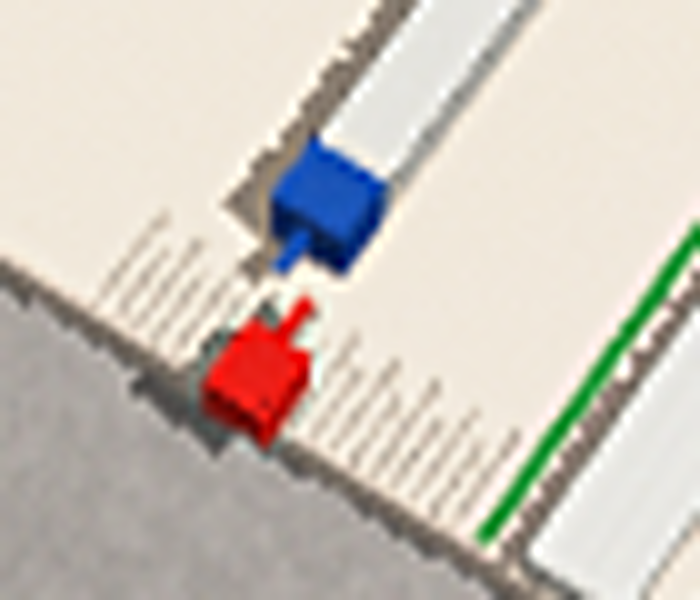

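```bash
python3 tip.py x 308 302 281 269; python3 - <<'E'
from h import *
d=cap('top'); cv2.imwrite('pics/p2t.png',cv2.resize(d['img'][170:206,225:265,::-1],None,fx=16,fy=16,interpolation=cv2.INTER_CUBIC))
E
```

```text
[112.2  88.5  34. ] [109.1  79.5  34. ] diff -9.0
```

View pics/p2t.png

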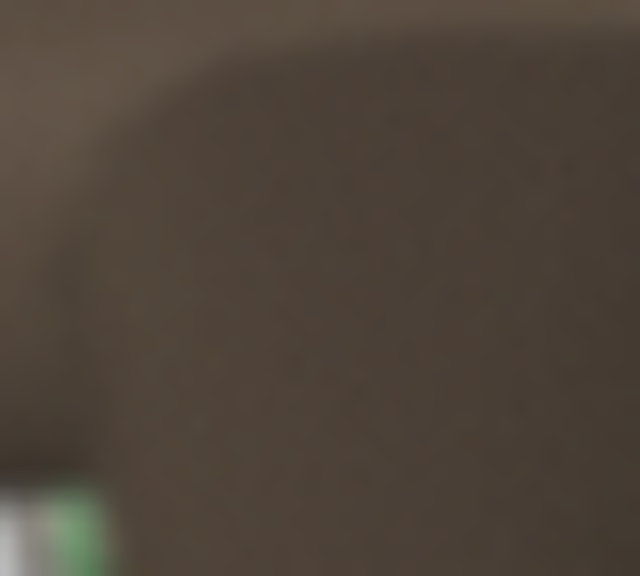

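```bash
python3 -m handwheel '[0,0,0,0,0,0.04,0,0,0,0,0,0.04]'; python3 look.py p3;python3 -m handwheel '[0,0,0,0,0,-0.1,0,0,0,0,0,-0.2,0,0,0,0,0,-0.3,0,0,0,0,0,-0.4,0,0,0,0,0,-0.5,0,0,0,0,0,-0.58,0,0,0,0,0,-0.62,0,0,0,0,0,-0.62]'; python3 look.py p4
```

```text
time_s: 5.55
tcp_pos: [0.631, -0.1342, 0.0607]
eef_rot: [180.0, -0.1, -41.1]
contact_force: [-0.7, 2.3, -0.1]
gripper_width: 0.0118
red 95 centroid [132.4  89.6] tip4 [115.6  88.6]
blue 83 centroid [90.9 78.4] tip4 [106.7  78.1]
time_s: 6.4
tcp_pos: [0.6308, -0.1343, 0.0607]
eef_rot: [179.9, -0.1, -76.8]
contact_force: [-1.2, 0.5, 0.8]
gripper_width: 0.0118
red 94 centroid [132.5  89.6] tip4 [115.6  88.6]
blue 88 centroid [90.9 85.5] tip4 [105.3  85.4]
```

View pics/p4.png

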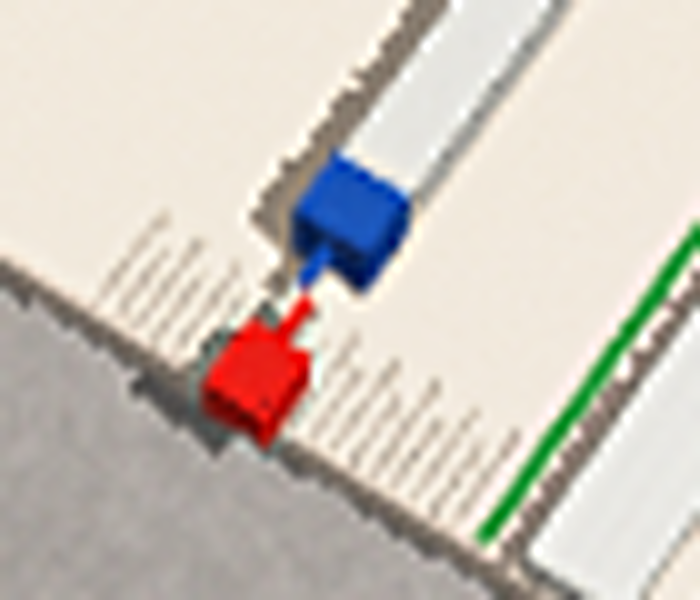

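```bash
cat > rect.py <<'E'
import sys
from h import *
n=sys.argv[1]
ims=[viewer.capture('scene') for _ in range(4)]
d=ims[0]; im=np.mean([i['img'].astype(np.float32) for i in ims],0)
xs=np.arange(90,135,.2); ys=np.arange(65,115,.2)
M=np.array([[proj(d,t2w((x,y,34))) for y in ys] for x in xs]).astype(np.float32)
w=cv2.remap(im,M[...,0],M[...,1],cv2.INTER_CUBIC)
w=np.clip(w,0,255)
cv2.imwrite(f'pics/{n}.png',cv2.resize(w[...,::-1].astype(np.uint8),None,fx=3,fy=2.6))
R,G,B=w[...,0],w[...,1],w[...,2]
red=np.clip(R-np.maximum(G,B)-45,0,None); blu=np.clip(B-np.maximum(R,G)-25,0,None)
def prof(z,x0,x1):
    o=[]
    for x in np.arange(x0,x1,1.):
        r=z[(xs>=x)&(xs<x+1)].sum(0); o.append((x+.5,round(r.sum()),round((r*ys).sum()/max(r.sum(),1e-6),2)))
    return o
for c,z,a,b in(('red',red,110,122),('blue',blu,101,114)):
    print(c,*prof(z,a,b))
E
python3 rect.py r4
```

```text
red (np.float64(110.5), 430, np.float64(87.42)) (np.float64(111.5), 4871, np.float64(87.8)) (np.float64(112.5), 11032, np.float64(88.1)) (np.float64(113.5), 14320, np.float64(88.26)) (np.float64(114.5), 14512, np.float64(88.27)) (np.float64(115.5), 13265, np.float64(88.19)) (np.float64(116.5), 12614, np.float64(88.22)) (np.float64(117.5), 13204, np.float64(88.19)) (np.float64(118.5), 14125, np.float64(88.11)) (np.float64(119.5), 13975, np.float64(88.09)) (np.float64(120.5), 13570, np.float64(88.08)) (np.float64(121.5), 23322, np.float64(87.56))
blue (np.float64(101.5), 18749, np.float64(87.1)) (np.float64(102.5), 14839, np.float64(86.69)) (np.float64(103.5), 8923, np.float64(85.25)) (np.float64(104.5), 6925, np.float64(84.77)) (np.float64(105.5), 6658, np.float64(84.89)) (np.float64(106.5), 6831, np.float64(84.89)) (np.float64(107.5), 6254, np.float64(84.9)) (np.float64(108.5), 4307, np.float64(84.98)) (np.float64(109.5), 1571, np.float64(84.92)) (np.float64(110.5), 68, np.float64(84.73)) (np.float64(111.5), 0, np.float64(0.0)) (np.float64(112.5), 0, np.float64(0.0)) (np.float64(113.5), 0, np.float64(0.0))
```

View pics/r4.png

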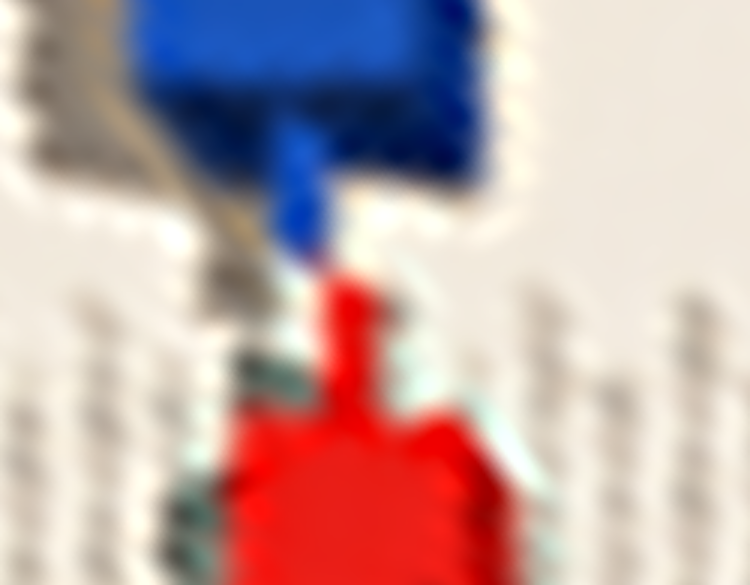

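The rectified view shows the pointer 3.3 mm short of the mark (blue needle y 84.9, red 88.2). I'll turn clockwise a bit under that.

```bash
python3 -m handwheel '[0,0,0,0,0,-0.06,0,0,0,0,0,-0.11,0,0,0,0,0,-0.11]'; python3 rect.py r5
```

```text
time_s: 6.95
tcp_pos: [0.6308, -0.1343, 0.0607]
eef_rot: [179.9, -0.1, -83.0]
contact_force: [-1.6, 0.4, 1.4]
gripper_width: 0.0121
red (np.float64(110.5), 89, np.float64(87.0)) (np.float64(111.5), 4527, np.float64(87.79)) (np.float64(112.5), 11696, np.float64(88.07)) (np.float64(113.5), 15891, np.float64(88.15)) (np.float64(114.5), 16303, np.float64(88.09)) (np.float64(115.5), 14506, np.float64(88.02)) (np.float64(116.5), 12718, np.float64(88.15)) (np.float64(117.5), 12558, np.float64(88.24)) (np.float64(118.5), 13937, np.float64(88.13)) (np.float64(119.5), 13936, np.float64(88.09)) (np.float64(120.5), 13427, np.float64(88.08)) (np.float64(121.5), 23201, np.float64(87.54))
blue (np.float64(101.5), 18388, np.float64(89.82)) (np.float64(102.5), 14725, np.float64(89.53)) (np.float64(103.5), 8607, np.float64(87.8)) (np.float64(104.5), 7008, np.float64(87.34)) (np.float64(105.5), 6337, np.float64(87.53)) (np.float64(106.5), 6110, np.float64(87.62)) (np.float64(107.5), 6152, np.float64(87.56)) (np.float64(108.5), 5508, np.float64(87.59)) (np.float64(109.5), 3261, np.float64(87.75)) (np.float64(110.5), 106, np.float64(88.07)) (np.float64(111.5), 0, np.float64(0.0)) (np.float64(112.5), 0, np.float64(0.0)) (np.float64(113.5), 0, np.float64(0.0))
```

View pics/r5.png

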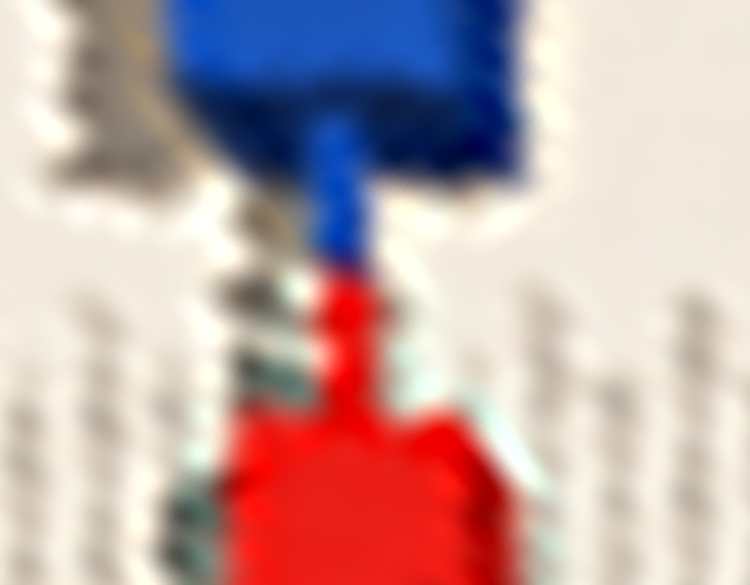

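```bash
python3 -m handwheel '[0,0,0,0,0,-0.022,0,0,0,0,0,-0.022,0,0,0,0,0,-0.022]'; python3 rect.py r6
```

```text
time_s: 7.45
tcp_pos: [0.6308, -0.1343, 0.0607]
eef_rot: [179.9, -0.1, -84.1]
contact_force: [-0.8, 1.1, 2.0]
gripper_width: 0.012
red (np.float64(110.5), 430, np.float64(87.21)) (np.float64(111.5), 5608, np.float64(87.77)) (np.float64(112.5), 12384, np.float64(87.99)) (np.float64(113.5), 16265, np.float64(88.1)) (np.float64(114.5), 16313, np.float64(88.09)) (np.float64(115.5), 14285, np.float64(88.03)) (np.float64(116.5), 12605, np.float64(88.16)) (np.float64(117.5), 12504, np.float64(88.24)) (np.float64(118.5), 13876, np.float64(88.12)) (np.float64(119.5), 13906, np.float64(88.09)) (np.float64(120.5), 13469, np.float64(88.09)) (np.float64(121.5), 23234, np.float64(87.55))
blue (np.float64(101.5), 17793, np.float64(90.3)) (np.float64(102.5), 13751, np.float64(89.63)) (np.float64(103.5), 8106, np.float64(87.98)) (np.float64(104.5), 6394, np.float64(87.67)) (np.float64(105.5), 5863, np.float64(87.88)) (np.float64(106.5), 6220, np.float64(87.99)) (np.float64(107.5), 6771, np.float64(87.91)) (np.float64(108.5), 5889, np.float64(87.83)) (np.float64(109.5), 2545, np.float64(87.89)) (np.float64(110.5), 0, np.float64(0.0)) (np.float64(111.5), 0, np.float64(0.0)) (np.float64(112.5), 0, np.float64(0.0)) (np.float64(113.5), 0, np.float64(0.0))
```

View pics/r6.png

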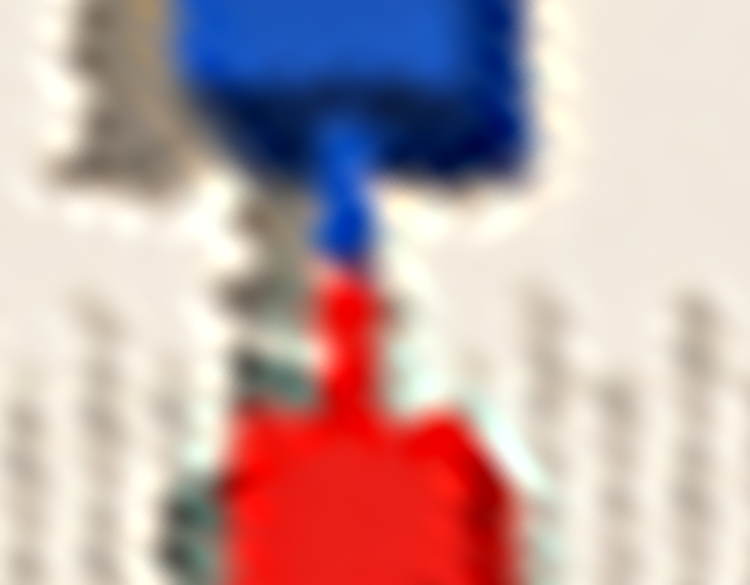

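Pointer is on the mark within ~0.2 mm (blue tip at crop 345,255 over red at 345,280). Releasing the knob and rising straight up.

```bash
python3 -m handwheel '[0,0,0,0,0,0,0,0,0,0,0,0,0,0,0,0,0,0,0,0,0,0,0,0]' 110; python3 -m handwheel '[0,0,2,0,0,0,0,0,5,0,0,0,0,0,7,0,0,0,0,0,7,0,0,0]'; python3 rect.py r7; python3 -c "
from h import *
cap('scene','s3');a=cv2.imread('pics/s3.png')[110:310,150:400];cv2.imwrite('pics/s3c.png',cv2.resize(a,None,fx=3,fy=3))
cap('top','t3')"
```

```text
time_s: 8.05
tcp_pos: [0.6309, -0.1343, 0.0607]
eef_rot: [179.9, -0.1, -84.1]
contact_force: [0.4, 0.2, 1.0]
gripper_width: 0.0384
time_s: 8.45
tcp_pos: [0.633, -0.1345, 0.1343]
eef_rot: [-179.7, -0.1, -84.1]
contact_force: [-0.7, -1.4, 0.8]
gripper_width: 0.0497
red (np.float64(110.5), 407, np.float64(87.2)) (np.float64(111.5), 5505, np.float64(87.76)) (np.float64(112.5), 12256, np.float64(87.99)) (np.float64(113.5), 16119, np.float64(88.1)) (np.float64(114.5), 16152, np.float64(88.09)) (np.float64(115.5), 14212, np.float64(88.03)) (np.float64(116.5), 12632, np.float64(88.14)) (np.float64(117.5), 12550, np.float64(88.21)) (np.float64(118.5), 13819, np.float64(88.11)) (np.float64(119.5), 13705, np.float64(88.08)) (np.float64(120.5), 13153, np.float64(88.1)) (np.float64(121.5), 22698, np.float64(87.6))
blue (np.float64(101.5), 17493, np.float64(90.36)) (np.float64(102.5), 13489, np.float64(89.65)) (np.float64(103.5), 7971, np.float64(87.97)) (np.float64(104.5), 6248, np.float64(87.67)) (np.float64(105.5), 5696, np.float64(87.88)) (np.float64(106.5), 6066, np.float64(87.99)) (np.float64(107.5), 6650, np.float64(87.91)) (np.float64(108.5), 5789, np.float64(87.82)) (np.float64(109.5), 2470, np.float64(87.88)) (np.float64(110.5), 0, np.float64(0.0)) (np.float64(111.5), 0, np.float64(0.0)) (np.float64(112.5), 0, np.float64(0.0)) (np.float64(113.5), 0, np.float64(0.0))
```

View pics/s3c.png

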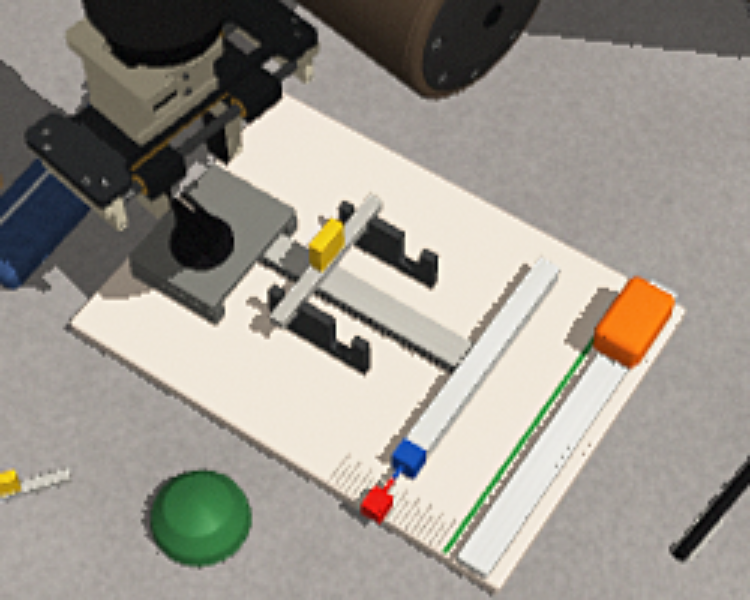

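```bash
python3 -m handwheel '[-1,1,1,0,0,-0.14,-2,2,1,0,0,-0.28,-3,3,1,0,0,-0.42,-4,4,1,0,0,-0.56,-5,5,1,0,0,-0.7,-6.1,7.7,1,0,0,-0.84,-6.1,7.7,1,0,0,-0.98,-6.1,7.7,1,0,0,-1.12]';python3 -m handwheel '[0,0,0,0,0,-0.14,0,0,0,0,0,-0.28,0,0,0,0,0,-0.28,0,0,0,0,0,-0.28]'; python3 -c "
from h import *
s=sensors.get_state();print(s['tcp_pos'],s['eef_rot'],t2w((0,-45,77))-s['tcp_pos'])
cap('scene','s4');a=cv2.imread('pics/s4.png')[110:310,150:400];cv2.imwrite('pics/s4c.png',cv2.resize(a,None,fx=3,fy=3))"
```

```text
time_s: 9.55
tcp_pos: [0.5688, -0.0566, 0.1391]
eef_rot: [179.8, -0.1, -148.6]
contact_force: [-0.4, -0.6, -0.4]
gripper_width: 0.0501
time_s: 9.95
tcp_pos: [0.5686, -0.0567, 0.1386]
eef_rot: [179.8, -0.2, -164.4]
contact_force: [0.0, -0.3, -0.8]
gripper_width: 0.0498
[ 0.56856427 -0.05672828  0.1385651 ] [ 1.79823080e+02 -1.55902816e-01 -1.64357098e+02] [ 0.0029687 -0.0008052 -0.0615651]
```

View pics/s4c.png

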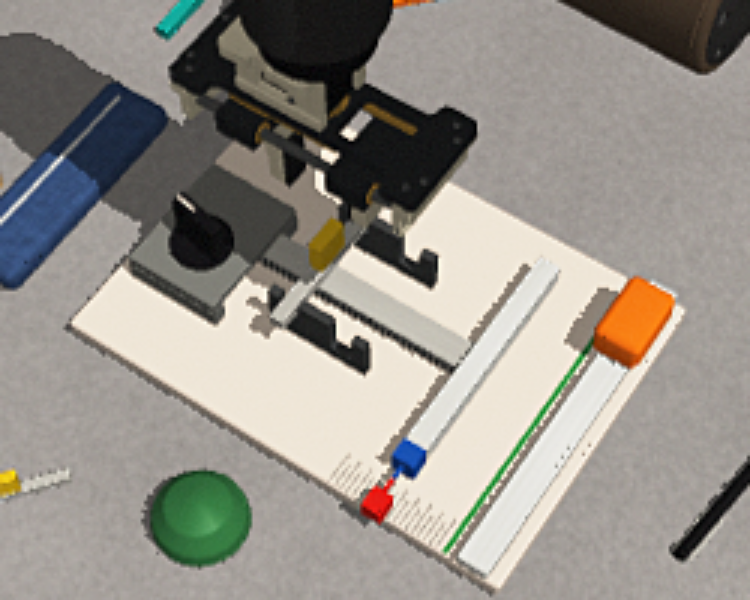

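The jaws (crop ~320,180) are aligned with the handle, which sits at (325,243). Descending.

```bash
python3 -m handwheel '[0.25,-0.1,-3,0,0,0,0.25,-0.1,-5,0,0,0,0.25,-0.1,-5.5,0,0,0,0.25,-0.1,-5.5,0,0,0]';python3 -c "
from h import *
s=sensors.get_state();print(s['tcp_pos'],s['eef_rot'],w2t(s['tcp_pos']))
cap('scene','s5');a=cv2.imread('pics/s5.png')[130:230,190:320];cv2.imwrite('pics/s5c.png',cv2.resize(a,None,fx=6,fy=6,interpolation=2))"
```

```text
time_s: 10.4
tcp_pos: [0.5707, -0.0579, 0.0831]
eef_rot: [179.8, -0.2, -164.3]
contact_force: [-0.0, 0.4, 1.1]
gripper_width: 0.0496
[ 0.57071786 -0.05790084  0.08307817] [ 179.82722263   -0.24711341 -164.28301054] [ -0.8839664  -45.13397512  83.07817118]
```

View pics/s5c.png

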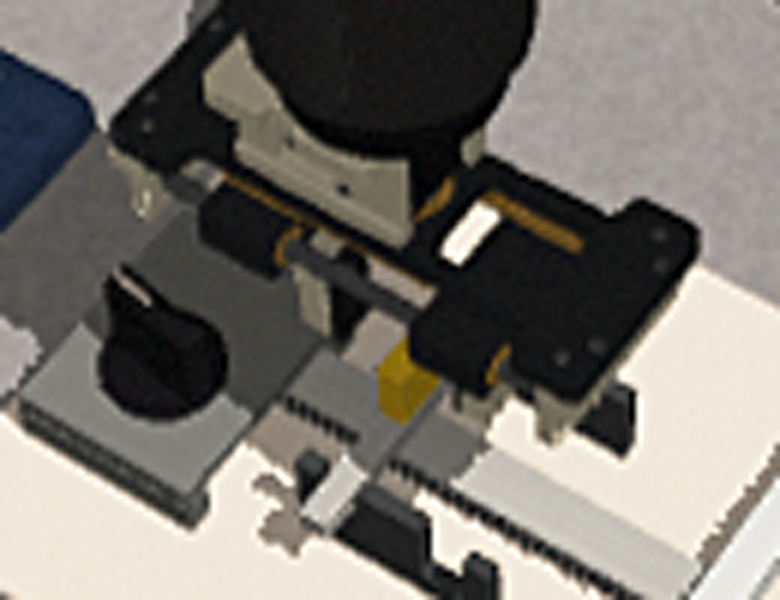

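```bash
python3 -m handwheel '[0,0,-1.2,0,0,0,0,0,-2.2,0,0,0,0,0,-2.2,0,0,0]';python3 -m handwheel '[0,0,0,0,0,0,0,0,0,0,0,0,0,0,0,0,0,0,0,0,0,0,0,0,0,0,0,0,0,0,0,0,0,0,0,0,0,0,0,0,0,0,0,0,0,0,0,0]' 255 30;python3 -c "
from h import *
s=sensors.get_state();print(s['tcp_pos'],s['eef_rot'],w2t(s['tcp_pos']))"
```

```text
time_s: 10.75
tcp_pos: [0.5704, -0.0579, 0.0606]
eef_rot: [179.8, -0.3, -164.3]
contact_force: [-0.3, 0.5, -0.1]
gripper_width: 0.0497
time_s: 11.55
tcp_pos: [0.5705, -0.0579, 0.0608]
eef_rot: [179.8, -0.3, -164.3]
contact_force: [-1.4, 1.1, 1.8]
gripper_width: 0.0118
[ 0.57050095 -0.05787521  0.06077199] [ 179.81669022   -0.25682391 -164.30292927] [ -1.08593141 -45.05081429  60.77198613]
```

```bash
python3 -m handwheel '[0,0,1,0,0,0,0,0,2,0,0,0,0,0,3,0,0,0,0,0,3,0,0,0]';python3 -c "
from h import *
s=sensors.get_state();print(s['tcp_pos'],s['eef_rot'],w2t(s['tcp_pos']),s['contact_force'],s['moment'])
cap('scene','s6');a=cv2.imread('pics/s6.png')[130:230,190:320];cv2.imwrite('pics/s6c.png',cv2.resize(a,None,fx=6,fy=6,interpolation=2))"
```

```text
time_s: 11.95
tcp_pos: [0.5717, -0.0577, 0.0929]
eef_rot: [179.8, -0.1, -164.3]
contact_force: [0.3, -0.8, -0.8]
gripper_width: 0.0122
[ 0.57174037 -0.05772905  0.09291873] [ 1.79844440e+02 -6.67681227e-02 -1.64284345e+02] [  0.14699196 -45.24423845  92.91872633] [ 0.28882821 -0.75117853 -0.78754681] [ 0.01512938 -0.01658632  0.01251227]
```

View pics/s6c.png

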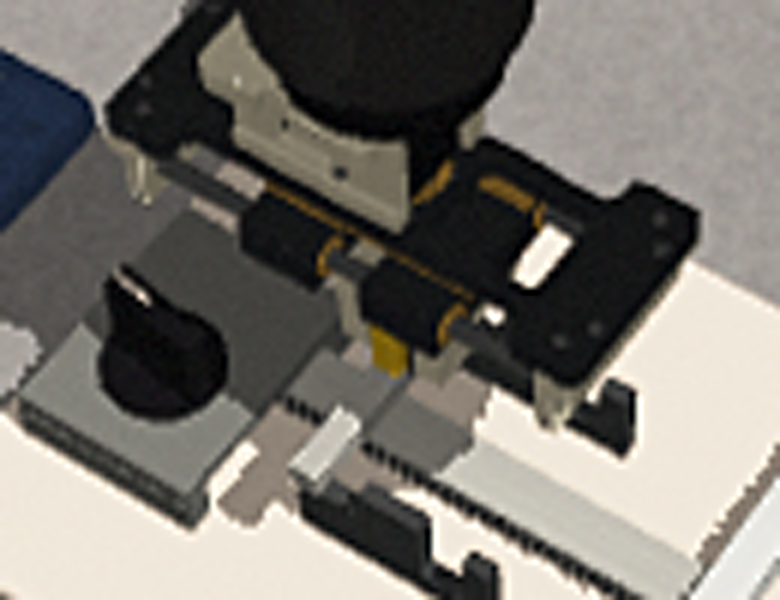

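The bar is lifted, with its near end at crop (325,445) clear of the keeper. Carrying it 45 mm along +y.

```bash
python3 -m handwheel '[-0.4,1.5,0,0,0,0,-0.8,3,0,0,0,0,-1.2,4.33,0,0,0,0,-1.2,4.33,0,0,0,0,-1.2,4.33,0,0,0,0]';python3 -c "
from h import *
s=sensors.get_state();print(s['tcp_pos'],s['eef_rot'],w2t(s['tcp_pos']),s['contact_force'],s['moment'])
cap('scene','s7');a=cv2.imread('pics/s7.png')[130:230,190:320];cv2.imwrite('pics/s7c.png',cv2.resize(a,None,fx=6,fy=6,interpolation=2))"
```

```text
time_s: 12.5
tcp_pos: [0.5589, -0.0135, 0.0919]
eef_rot: [179.8, -0.1, -164.2]
contact_force: [-0.3, -0.0, -1.0]
gripper_width: 0.0119
[ 0.5589392  -0.01350311  0.0919194 ] [ 1.79825918e+02 -1.42261465e-01 -1.64200226e+02] [-0.25584113  0.79532356 91.91940329] [-0.26881346 -0.03008778 -0.98307545] [-0.01776001 -0.02277837  0.01768445]
```

View pics/s7c.png

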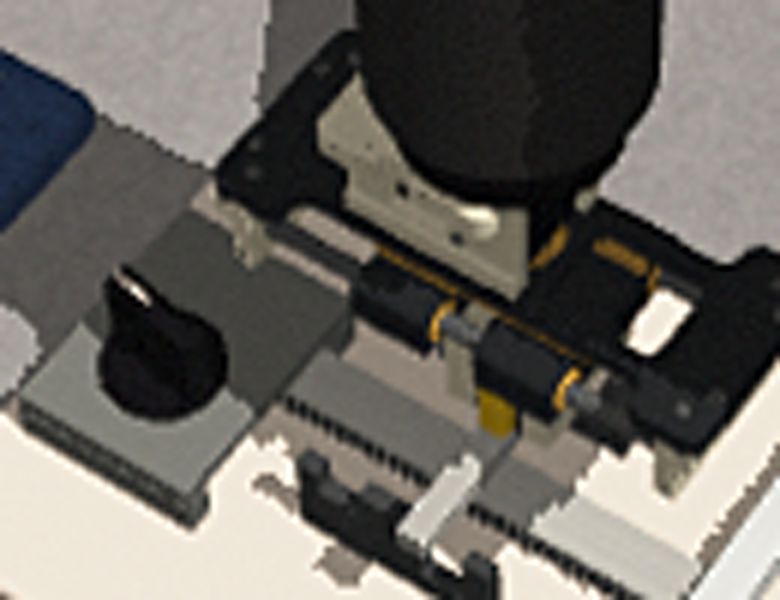

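```bash
python3 -m handwheel '[0.02,-0.06,-0.8,0,0,0,0.02,-0.06,-1.4,0,0,0,0.02,-0.06,-2,0,0,0,0.02,-0.06,-2.4,0,0,0,0.02,-0.06,-2.4,0,0,0]';python3 -c "
from h import *
s=sensors.get_state();print(s['tcp_pos'],s['eef_rot'],w2t(s['tcp_pos']),s['contact_force'],s['moment'])
cap('scene','s8');a=cv2.imread('pics/s8.png')[130:230,190:320];cv2.imwrite('pics/s8c.png',cv2.resize(a,None,fx=6,fy=6,interpolation=2))"
```

```text
time_s: 13.05
tcp_pos: [0.5587, -0.0148, 0.0669]
eef_rot: [179.8, -0.2, -164.3]
contact_force: [-0.2, 0.9, -2.0]
gripper_width: 0.012
[ 0.55874395 -0.0147931   0.06693986] [ 179.82687644   -0.23083402 -164.2562065 ] [-0.79166813 -0.39424762 66.93985609] [-0.16708904  0.9106003  -1.96031477] [-0.03125228 -0.04648327  0.01598486]
```

View pics/s8c.png

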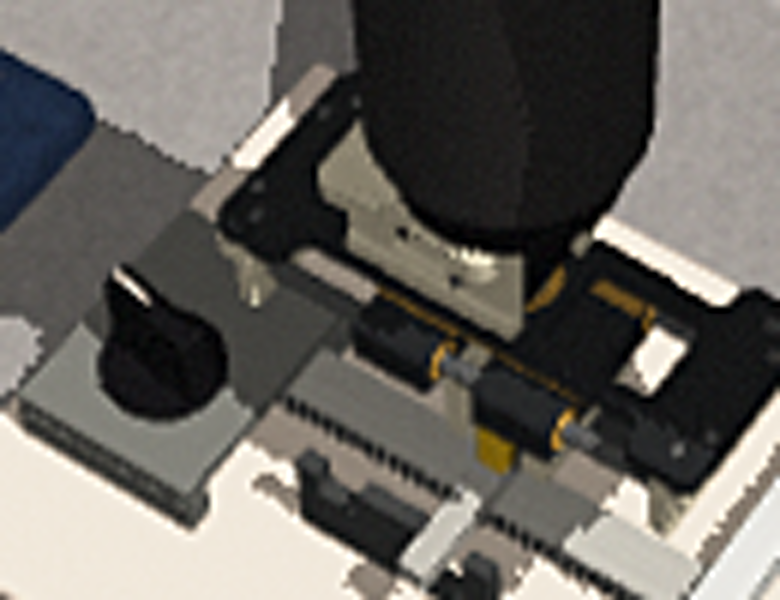

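The bar sits over the lock notch between tooth (385,500) and outer wall (480,570), with no contact force. Lowering on.

```bash
python3 -m handwheel '[0,0.03,-0.5,0,0,0,0,0.03,-1,0,0,0,0,0.03,-1,0,0,0]';python3 -m handwheel '[0,0,-0.4,0,0,0,0,0,-0.8,0,0,0,0,0,-0.8,0,0,0]';python3 -c "
from h import *
s=sensors.get_state();print(s['tcp_pos'],s['eef_rot'],w2t(s['tcp_pos']),s['contact_force'],s['moment'])"
```

```text
time_s: 13.4
tcp_pos: [0.5585, -0.0145, 0.0566]
eef_rot: [179.8, -0.3, -164.3]
contact_force: [0.0, 0.2, -1.7]
gripper_width: 0.0119
time_s: 13.7
tcp_pos: [0.5581, -0.0146, 0.0479]
eef_rot: [179.8, -0.3, -164.3]
contact_force: [0.1, -0.3, -1.4]
gripper_width: 0.0123
[ 0.55805309 -0.01459898  0.04794886] [ 179.82064093   -0.32364934 -164.26387142] [-1.40460588e+00 -2.10502188e-02  4.79488556e+01] [ 0.10604282 -0.25356856 -1.36408052] [-0.042485   -0.0129198   0.01468349]
```

```bash
python3 -m handwheel '[0,0,-0.15,0,0,0,0,0,-0.15,0,0,0]';python3 -m handwheel '[0,0,-0.1,0,0,0,0,0,-0.1,0,0,0]'; python3 rect.py r8
```

```text
time_s: 13.9
tcp_pos: [0.5579, -0.0146, 0.0462]
eef_rot: [179.8, -0.3, -164.3]
contact_force: [0.4, -0.5, -2.0]
gripper_width: 0.0114
time_s: 14.1
tcp_pos: [0.558, -0.0146, 0.0453]
eef_rot: [179.8, -0.3, -164.3]
contact_force: [-0.3, 0.9, -1.3]
gripper_width: 0.0121
red (np.float64(110.5), 407, np.float64(87.19)) (np.float64(111.5), 5576, np.float64(87.76)) (np.float64(112.5), 12385, np.float64(88.0)) (np.float64(113.5), 16277, np.float64(88.11)) (np.float64(114.5), 16347, np.float64(88.09)) (np.float64(115.5), 14382, np.float64(88.03)) (np.float64(116.5), 12688, np.float64(88.16)) (np.float64(117.5), 12499, np.float64(88.24)) (np.float64(118.5), 13842, np.float64(88.13)) (np.float64(119.5), 13907, np.float64(88.09)) (np.float64(120.5), 13436, np.float64(88.09)) (np.float64(121.5), 23190, np.float64(87.55))
blue (np.float64(101.5), 17969, np.float64(90.34)) (np.float64(102.5), 13947, np.float64(89.64)) (np.float64(103.5), 8207, np.float64(87.97)) (np.float64(104.5), 6399, np.float64(87.66)) (np.float64(105.5), 5821, np.float64(87.88)) (np.float64(106.5), 6175, np.float64(87.99)) (np.float64(107.5), 6758, np.float64(87.9)) (np.float64(108.5), 5879, np.float64(87.81)) (np.float64(109.5), 2542, np.float64(87.86)) (np.float64(110.5), 0, np.float64(0.0)) (np.float64(111.5), 0, np.float64(0.0)) (np.float64(112.5), 0, np.float64(0.0)) (np.float64(113.5), 0, np.float64(0.0))
```

Still no contact. Continuing in 1 mm steps.

```bash
python3 -m handwheel '[0,0,-0.1,0,0,0,0,0,-0.1,0,0,0]';python3 -m handwheel '[0,0,-0.1,0,0,0,0,0,-0.1,0,0,0]'
```

```text
time_s: 14.5
tcp_pos: [0.558, -0.0146, 0.0452]
eef_rot: [179.8, -0.3, -164.2]
contact_force: [-3.8, 1.1, 7.3]
gripper_width: 0.012
time_s: 14.7
tcp_pos: [0.558, -0.0146, 0.0452]
eef_rot: [179.8, -0.3, -164.2]
contact_force: [-4.0, 1.4, 8.4]
gripper_width: 0.0119
```

```bash
python3 -c "
from h import *
s=sensors.get_state();print(s['contact_force'])
cap('scene','s9');a=cv2.imread('pics/s9.png')[150:250,210:340];cv2.imwrite('pics/s9c.png',cv2.resize(a,None,fx=6,fy=6,interpolation=2))"
```

```text
[-4.01909052  1.37623367  8.42599849]
```

View pics/s9c.png

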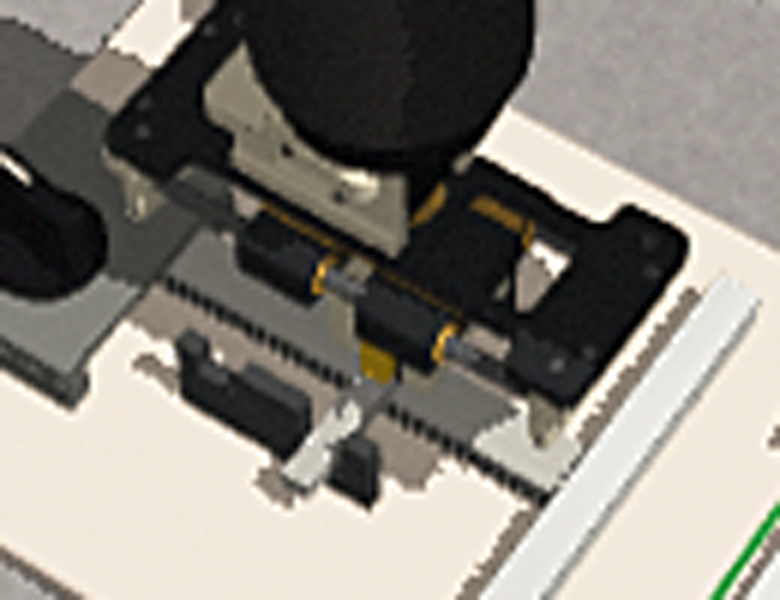

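The bar is seated: 8 N contact, implied grip height 61.4 mm, and its end is down in the notch at crop (320,450). Releasing and rising.

```bash
python3 -m handwheel '[0,0,0.05,0,0,0,0,0,0.05,0,0,0,0,0,0.05,0,0,0,0,0,0.05,0,0,0,0,0,0.05,0,0,0]' 110; python3 -m handwheel '[0,0,1,0,0,0,0,0,3,0,0,0,0,0,6,0,0,0,0,0,10,0,0,0,0,0,14,0,0,0,-4,-10,15,0,0,0,-8,-20,16,0,0,0,-8,-20,16,0,0,0]'; python3 -m handwheel '[-8,-10,2,0,0,0,-10,-20,2,0,0,0,-14,-25,2,0,0,0,-14,-25,2,0,0,0,-14,-25,2,0,0,0,-14,-25,2,0,0,0,-14,-25,2,0,0,0]'; python3 rect.py r9; python3 -c "
from h import *
d=cap('scene','s10');a=cv2.imread('pics/s10.png')[130:310,150:390];cv2.imwrite('pics/s10c.png',cv2.resize(a,None,fx=3.3,fy=3.3,interpolation=2))
t=cap('top','t10');a=cv2.imread('pics/t10.png')[130:290,190:390];cv2.imwrite('pics/t10c.png',cv2.resize(a,None,fx=3.7,fy=3.7,interpolation=2))
for c in('yellow','red'):print(c,blobs(d,c),blobs(t,c))
print(proj(d,t2w((0,0,61.5))),proj(t,t2w((0,0,61.5))))"
```

```text
time_s: 15.25
tcp_pos: [0.558, -0.0147, 0.0455]
eef_rot: [179.8, -0.3, -164.2]
contact_force: [0.0, -0.5, -0.5]
gripper_width: 0.0459
time_s: 16.05
tcp_pos: [0.5019, -0.1544, 0.2008]
eef_rot: [179.9, -0.2, -164.1]
contact_force: [1.2, -1.3, 0.6]
gripper_width: 0.0498
time_s: 16.75
tcp_pos: [0.3595, -0.4076, 0.2216]
eef_rot: [179.9, -0.2, -164.4]
contact_force: [-0.2, 0.5, 0.9]
gripper_width: 0.05
red (np.float64(110.5), 288, np.float64(87.2)) (np.float64(111.5), 4680, np.float64(87.75)) (np.float64(112.5), 10649, np.float64(87.98)) (np.float64(113.5), 13985, np.float64(88.1)) (np.float64(114.5), 14058, np.float64(88.08)) (np.float64(115.5), 12725, np.float64(88.01)) (np.float64(116.5), 11763, np.float64(88.08)) (np.float64(117.5), 11928, np.float64(88.12)) (np.float64(118.5), 12386, np.float64(88.06)) (np.float64(119.5), 11899, np.float64(88.07)) (np.float64(120.5), 11192, np.float64(88.13)) (np.float64(121.5), 19465, np.float64(87.85))
blue (np.float64(101.5), 14265, np.float64(90.29)) (np.float64(102.5), 10868, np.float64(89.53)) (np.float64(103.5), 6595, np.float64(87.91)) (np.float64(104.5), 5422, np.float64(87.7)) (np.float64(105.5), 5032, np.float64(87.89)) (np.float64(106.5), 5284, np.float64(88.0)) (np.float64(107.5), 5711, np.float64(87.92)) (np.float64(108.5), 4942, np.float64(87.85)) (np.float64(109.5), 2046, np.float64(87.9)) (np.float64(110.5), 0, np.float64(0.0)) (np.float64(111.5), 0, np.float64(0.0)) (np.float64(112.5), 0, np.float64(0.0)) (np.float64(113.5), 0, np.float64(0.0))
yellow [(np.int32(104), array([276. , 203.3])), (np.int32(74), array([150.7, 270.7]))] [(np.int32(16), array([309.5, 116.5])), (np.int32(35), array([285.6, 215.4]))]
red [(np.int32(81), array([275.9, 276.7]))] [(np.int32(18), array([243.6, 179.6]))]
[275.66324093 205.04413812] [285.05315132 215.24881113]
```

View pics/s10c.png

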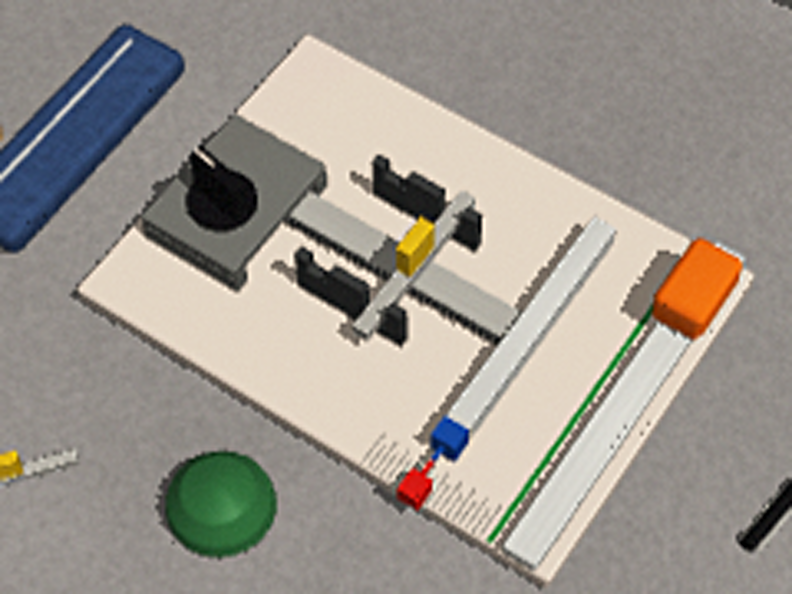

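View pics/t10c.png

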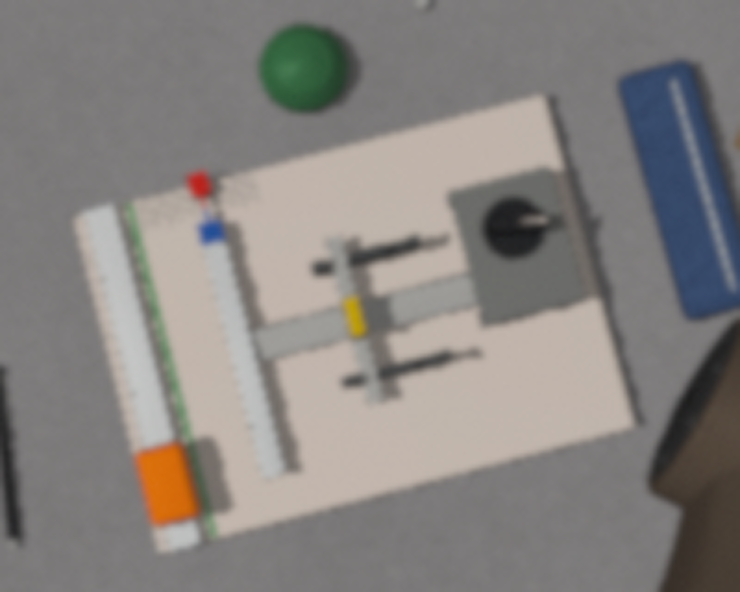

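View pics/r9.png

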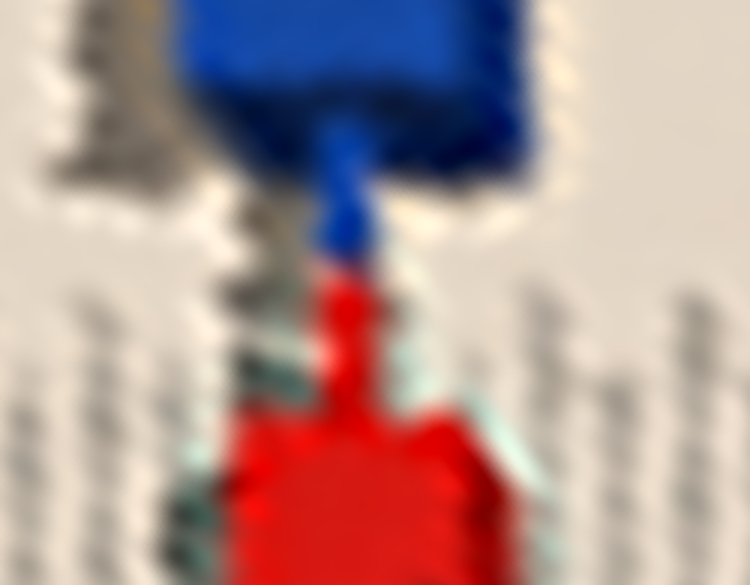

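The bar lies across both lock notches, with its handle at scene (276,203) against a predicted (275.7,205). The pointer is on the mark and the bystanders are where they were. Handing in.

```bash
python3 -c "
from h import *
print(r.close_job(), sensors.get_state()['time_s'])"
```

```text
the job is handed in; nothing more can be done
the job is handed in; nothing more can be done
```

I set the fence on the mark using only the knob, locked it with the bar, and handed the job in at about 17 s, well under the 67 s limit.

- **Fence:** I turned the knob anticlockwise until the pointer was about 10 mm short of the mark. I then turned it only clockwise through the slack and onto the mark, and let go.
- **Lock bar:** I lifted it by the yellow handle over the teeth and lowered it into the lock notches until it touched at about 8 N. I then released it and moved the arm clear.

My last checks, made before handing in:
- **Pointer:** it is about 0.2 mm short of the mark, the same as before the bar was placed.
- **Bar:** the handle is within about 2 pixels of its predicted locked position in the scene view and 1 in the top view. The implied grip height is 61.4 mm against the nominal 61.5. I judged level by eye, and the bar lies across both notches.
- **Bystanders:** I touched none of them. The paperweight, pen and pencil case look unmoved in the final crops, but the wooden block was mostly outside them, so I didn't recheck it by eye.
- **Disagreements:** the first bed-edge fit was about 3 mm off along trimmer y, and I corrected it from the knob disc and bar handle. TCP readings wandered by up to about 3 mm. No check failed.

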